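# Stand the cooking spoon in the jug, resting in the pouring lip

### The job

The long wooden spoon has been left propped in the mess tin: stand it in the tall steel jug, bowl end up, leaning with its shaft in the pouring lip so that the jug's handle stays free to take hold of. Lower it gently until you feel its end touch the cork pads in the bottom (how high they reach cannot be told from outside), lay the shaft in the lip and only then let go, so that nothing drops. Leave the jug standing where it is and do not disturb the tin or anything else on the counter.

Things in the scene. Friction and masses are not known exactly. Their poses are not given: they have to be found in the camera images.
- spoon_mid (a point): Wooden cooking spoon, 315 mm long: a straight round shaft 11 mm thick and at one end an oval spoon bowl 72 mm long, 48 mm wide, 11 mm thick. This point is the middle of its length, on the shaft's axis, near its centre of mass. x axis: along the shaft towards the spoon bowl; y: across, in the plane of the bowl. About 55 g, varying. It starts propped in the mess tin (see tin_mid).
- spoon_foot (a point): The centre of the round handle end of the spoon, on the shaft's axis, 5.5 mm in from the very end and 152 mm from spoon_mid. Axes as spoon_mid. The shaft is bare from here to 238 mm along x, where the spoon bowl begins.
- spoon_rest (a point): Point on the spoon's shaft axis 130 mm from spoon_foot towards the bowl: about the part that lies in the jug's lip when the spoon stands leaning there. Axes as spoon_mid.
- spoon_head (a point): The centre of the spoon bowl, 274 mm from spoon_foot along the shaft's axis. Axes as spoon_mid.
- jug: Loose straight-sided stainless steel jug, 130 mm high, 79 mm outside and 74 mm inside diameter, about 450 g. Origin: centre of the underside; z up along its axis, x towards the pouring lip; the handle, a wire loop standing 40 mm off the wall, is on the -x side. Flat round cork pads fill its bottom to a level 6 to 30 mm above the underside (not reported). A few newtons sideways slide it.
- jug_lip (a point): Tip of the pouring lip, inside, at rim height: 52 mm from the jug's axis along its x, 130 mm up. The lip is a V pulled out of the upper 38 mm of the wall, 31 mm wide at the round wall, narrowing to a point here. A shaft lying in it has its axis cross the rim 43 mm from the jug's axis; with the spoon's end against the foot of the opposite wall it leans 32 (deep) to 39 (shallow) degrees.
- tin_mid (a point): Centre (half-way up) of the loose open aluminium mess tin: 170 mm along its x, 120 along y, 62 high, rounded corners, walls and floor 2.5 mm, 260 g. The spoon's handle end is down inside against the -x end wall; its shaft rises about 21 degrees along the tin's x, up to 25 mm off the middle line, over the rim of the +x end wall (170 mm from spoon_foot), the spoon bowl out in the open beyond.
- bowl_mid (a point): Centre (half-way up) of the round green melamine bowl, 140 mm across, 55 mm high; a bystander.
- spicejar_mid (a point): Centre of the glass spice jar with a dark twist cap, 45 mm across, 91 mm high; a bystander.
- strainer_mid (a point): Centre of the round basket (72 mm across, 28 mm high) of the steel tea strainer; its flat handle runs 140 mm from here along its -x axis; a bystander.
- mug_mid (a point): Centre (half-way up) of the white mug, 80 mm across, 80 mm high, with a handle at its +y side and no lip; a bystander.
- beans_mid (a point): Centre of the labelled food can, 74 mm across, 108 mm high; a bystander.
- pepper_mid (a point): Centre of the dark wooden pepper mill, 50 mm across, 108 mm high; a bystander.
- matches_mid (a point): Centre of the matchbox, 56 x 36 x 16 mm; a bystander.

How it is judged:
By the outcome, as a careful person would: the job done as asked, in the order asked, and still so for the second after the job is handed in, with the robot touching nothing.
It also fails if it takes over 53 s, if anything falls off the work surface, if the arm or the gripper's body presses on something with over 40 N, if the wrist force passes 120 N, or if a joint passes its speed limit or range.

### The arm

A 6-joint arm with a two-finger parallel gripper is mounted at the origin on the work surface. World frame = base frame: x ahead of the robot, y to its left, z up, the work surface at z = 0. Lengths are in mm, angles in rad, forces in N, time in s.
With the tool pointing down it reaches from about 275 to 750 mm from the base axis. Payload 10.2 kg.
Tool frame: the origin (TCP) lies at the very end of the fingers, on their centre line; the grasp point (between the pads) lies 19 mm behind it; z points along the fingers, y is the line along which they close (so a half turn about z gives the same grasp; the last joint's range is limited). The gripper opens to 85 mm and grips with 20 to 120 N. Pads are 22 mm wide; open, the fingers measure 114 mm over their backs; the gripper's body (76 mm by 85 mm) begins 54 mm behind the grasp point. The pads swing forward as they close: fully open they stand 13 mm farther back than shut.
Start: joints at [0.975, 0.313, 1.498, -0, 1.331, -0.223], TCP at [191.231, 488.94, 231.294] pointing down, gripper open.
Joint ranges: [-2.94, 2.94], [-0.97, 2.17], [0.19, 2.56], [-1.23, 4.37], [0.02, 3.11], [-2.88, 2.88]. Speed limits (rad/s): [2.39, 2.39, 3.01, 3.14, 3.14, 3.14].

### API

Orientations are given as a unit quaternion [w, x, y, z].
In Python, from rig import ctrl, vision gives the robot as it stands. The module is installed in compiled form; this text tells all that it offers.
- The arm moves only by the tool play_rows, never from a script. Its arguments are lists of equal length, an entry for each row: "translation": the shift along the tool's x, y, z in m, a list of three; "rotation": the turn, a rotation vector about the tool's x, y, z in rad, a list of three; "gripper": the gripper's target within -1 to 1 (shut at 1, half-way at 0, fully open at -1). A call has 1 to 10 rows; each row is the pose to reach, as a shift and turn from the pose commanded when the call began, along the tool's axes at that moment; what a row does not reach only later rows make up. A row lasts 1/8 s, in which the tool goes at most 62.5 mm and 10.7 degrees, less where a joint would pass 70% of its speed; a pose out of reach is approached as far as the arm can. A call with a gripper value outside its range is refused whole. The fingers move at their own pace and stop on an object; "force" is the grip in N (left out, the last holds). Time passes only in rows, so rows that repeat a pose let the fingers close. It gives the time, the measured TCP pose, the force, the opening and the grip force at its end, in the units of the state.
- ctrl.sense(): the state, without advancing time (a new reading comes with each control period).
- vision.capture(name): name is "scene" or "top" or "wrist"; returns a dict with "pixels" (384x512x3 uint8, red, green, blue), "vfov" (degrees; the focal length in pixels is half the picture's height over the tangent of half this angle, whatever the lens; pixels are square), "cx", "cy" (the principal point, pixels), "rvec" (rotation vector, rad) and "tvec" (3), from world to camera coordinates, as OpenCV has them; the wrist camera has in their place "mount" (4x4, takes a point from camera to tool coordinates, whose origin is the TCP and whose axes are the flange's). Camera axes: x right, y down, z forward; pixel columns grow to the right and rows downward; lengths in mm; the calibration is good to about 2 mm. A picture is of the moment at which its call begins: read the wrist's pose just before it. There is no depth.
- ctrl.finish_job(): hands the job in; it is judged then, once.
The state is a dict: "time_s": time; "joints": joint angles; "dq": joint speeds; "tau": joint torques, N m; "eef_pos": TCP position; "ee_rot": TCP orientation; "force": force on the tool from outside, world axes, zero at the start; "wrist_torque": the same for the moment, N m; "grip_width": opening from 0.0 (shut) to 1.0 (fully open); "grip_force": force on a finger pad.
Only numpy, scipy, OpenCV 4.12 (cv2) and the standard library are available. Lean on these libraries where they do the work, as an engineer would, in place of code of your own. Each camera call takes 0.05 s, during which the arm holds its last target. There are 200 camera calls.

## Working session

There is one attempt and no reset: what is moved stays moved. The work goes in short steps, Python scripts to look and compute and a tool call to move; the robot and the scene stay as the last step left them, time stands still between calls to the robot, and variables do not carry over. Pictures are saved under pics/ and viewed, at most 10 in all, crops included, and the job is handed in when it is done.

Besides the shell and the picture viewer there is one more tool, called after "Call:" as a command line: name --argument value ..., lists and objects as JSON in quotes. play_rows: Moves the arm, as the interface text tells. Its arguments: {"type":"object","properties":{"translation":{"type":"array"},"rotation":{"type":"array"},"gripper":{"type":"array"},"force":{"type":"number"}},"required":["translation","rotation","gripper"]}

```bash
mkdir -p pics
cat > h.py <<'E'
import numpy as np, cv2, pickle
from scipy.spatial.transform import Rotation as R
def K(c):
    f=c['pixels'].shape[0]/2/np.tan(np.radians(c['vfov'])/2)
    return f
def ray(c,u,v,st=None):
    f=K(c); d=np.array([(u-c['cx'])/f,(v-c['cy'])/f,1.])
    if 'rvec' in c:
        M=cv2.Rodrigues(np.array(c['rvec'],float))[0]; t=np.array(c['tvec'],float).ravel()
        return -M.T@t, M.T@d
    T=np.array(c['mount']); w=R.from_quat(np.array(st['ee_rot'])[[1,2,3,0]]).as_matrix()
    return np.array(st['eef_pos'])+w@T[:3,3], w@(T[:3,:3]@d)
def onz(c,u,v,z,st=None):
    o,d=ray(c,u,v,st); return o+d*(z-o[2])/d[2]
def proj(c,p):
    M=cv2.Rodrigues(np.array(c['rvec'],float))[0]; q=M@np.array(p,float)+np.array(c['tvec'],float).ravel()
    return np.array([c['cx'],c['cy']])+K(c)*q[:2]/q[2]
def tri(rays):
    A=0;b=0
    for o,d in rays:
        d=d/np.linalg.norm(d);P=np.eye(3)-np.outer(d,d);A=A+P;b=b+P@o
    return np.linalg.solve(A,b)
E
python3 - <<'E'
from h import *
from rig import ctrl,vision
s=ctrl.sense();print(s)
for n in('scene','top','wrist'):
    c=vision.capture(n);c['st']=s;pickle.dump(c,open(n+'0.pkl','wb'))
    cv2.imwrite(f'pics/{n}0.png',cv2.resize(c['pixels'][:,:,::-1],(800,600),interpolation=cv2.INTER_CUBIC))
    print(n,{k:v for k,v in c.items() if k not in('pixels','st')})
E
```

```text
{'time_s': 0.0, 'joints': array([ 9.74597925e-01,  3.13451687e-01,  1.49845758e+00, -9.54688356e-07,
        1.33100145e+00, -2.23383402e-01]), 'dq': array([-4.22590990e-06, -1.82917858e-04, -1.14590015e-03, -7.97728404e-04,
       -1.39020706e-03, -6.32479905e-04]), 'tau': array([-5.42326707e-04, -4.12247837e+01, -2.59748071e+01, -1.81944720e-04,
        3.99039403e-03,  2.33872680e-05]), 'eef_pos': array([191.07600616, 488.70919824, 230.72650052]), 'ee_rot': array([-2.62145130e-04,  1.85329681e-01,  9.82676180e-01, -6.04652611e-04]), 'force': array([0.1147979 , 0.43821052, 0.62465845]), 'wrist_torque': array([-0.01588555, -0.05979321, -0.02076013]), 'grip_force': 0.0, 'grip_width': 1.0048797415194717}
scene {'vfov': 50.54912693078772, 'cx': 250.02193853395738, 'cy': 191.27010935155266, 'rvec': array([ 1.79644155,  1.33399716, -0.75315134]), 'tvec': array([-160.26601884, -206.10947733, 1687.40456898])}
top {'vfov': 56.8424667763222, 'cx': 257.45844897588506, 'cy': 186.51527025041378, 'rvec': array([ 2.1932732 , -2.18443892,  0.1337762 ]), 'tvec': array([ -17.14383227,  545.57978943, 1045.70274491])}
wrist {'vfov': 63.051009531464295, 'cx': 254.0018294662095, 'cy': 190.5183086014867, 'mount': array([[ 5.64586170e-04, -9.63874995e-01, -2.66354417e-01,
         6.66810048e+01],
       [ 9.99999273e-01,  2.60418391e-04,  1.17728472e-03,
         4.18151448e-01],
       [-1.06539171e-03, -2.66354888e-01,  9.63874441e-01,
        -1.42551585e+02],
       [ 0.00000000e+00,  0.00000000e+00,  0.00000000e+00,
         1.00000000e+00]])}
```

View pics/scene0.png

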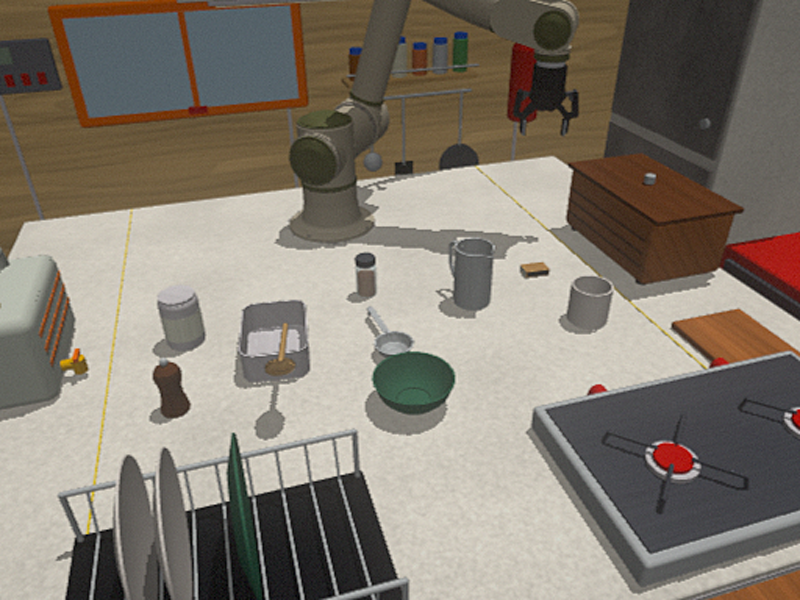

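View pics/top0.png

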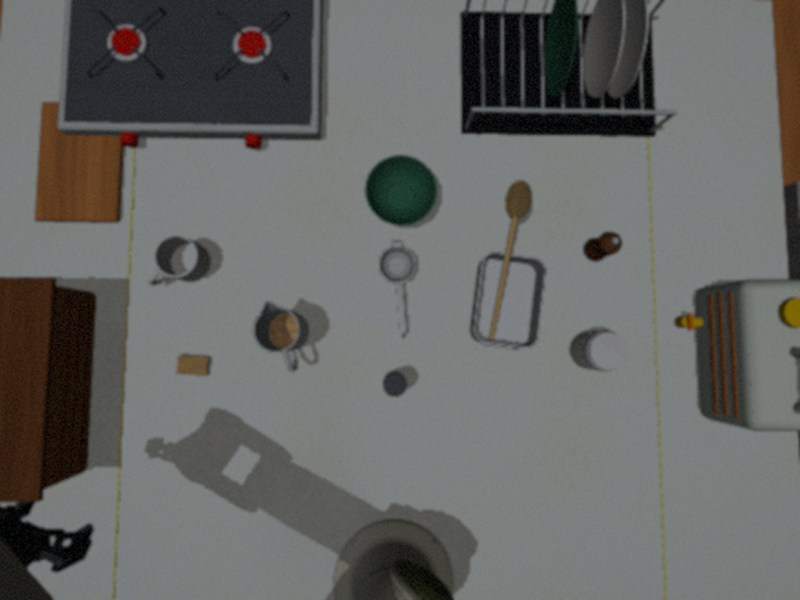

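The scene view shows the tin with the spoon at (280,345) and the jug at (473,272). The top view shows the spoon from foot (492,338) to head (518,200), and the jug at (282,328) with its lip to the upper left. I'll zoom in on the jug and the tin.

Run:
```python
from h import *
t=pickle.load(open('top0.pkl','rb'));s=pickle.load(open('scene0.pkl','rb'))
def crop(c,x,y,w,h,k): return cv2.resize(c['pixels'][y:y+h,x:x+w,::-1],(w*k,h*k),interpolation=cv2.INTER_CUBIC)
a=crop(t,155,185,57,60,7); b=crop(t,295,105,57,125,4)
c=crop(s,280,145,57,60,7)
im=np.zeros((600,800,3),np.uint8)
im[:420-0,:399]=a[:420]; im[:500,400:628]=b
cc=crop(s,282,146,40,56,4); im[:224,630:790]=cc
d=crop(s,150,185,50,65,3); im[230:425,630:780]=d
cv2.imwrite('pics/crop1.png',im)
for n,c in(('top',t),('scene',s)):
    h=cv2.cvtColor(c['pixels'],cv2.COLOR_RGB2HSV)
    m=((h[...,0]>8)&(h[...,0]<25)&(h[...,1]>90)&(h[...,2]>60)).astype(np.uint8)
    k,l,st,ce=cv2.connectedComponentsWithStats(m)
    print(n,[(st[i].tolist(),ce[i].round(1).tolist()) for i in range(1,k) if 15<st[i][4]<900])
```

```text
top [([313, 116, 26, 102, 434], [327.7, 145.8]), ([0, 179, 9, 44, 119], [3.6, 200.5]), ([20, 178, 13, 38, 111], [28.3, 193.3]), ([467, 186, 6, 81, 178], [469.2, 226.9]), ([454, 189, 6, 76, 150], [456.4, 227.3]), ([460, 188, 6, 78, 177], [462.6, 227.4]), ([501, 190, 11, 12, 40], [506.2, 193.9]), ([23, 194, 3, 14, 24], [23.9, 200.2]), ([172, 201, 18, 22, 289], [180.5, 211.0]), ([434, 200, 17, 11, 104], [442.4, 205.4]), ([502, 205, 10, 5, 17], [506.3, 207.5]), ([114, 228, 19, 12, 193], [123.0, 233.0]), ([12, 299, 11, 20, 62], [17.6, 309.2])]
scene [([161, 3, 15, 2, 18], [167.8, 3.2]), ([144, 4, 13, 2, 16], [149.8, 4.2]), ([227, 63, 30, 52, 687], [246.3, 92.6]), ([359, 62, 7, 10, 45], [362.7, 66.7]), ([351, 147, 34, 30, 47], [368.4, 162.4]), ([334, 168, 17, 7, 83], [341.8, 170.8]), ([25, 173, 13, 43, 110], [31.0, 194.9]), ([28, 182, 13, 43, 104], [34.2, 204.4]), ([32, 190, 12, 45, 103], [37.5, 212.8]), ([170, 207, 19, 33, 203], [179.5, 228.5]), ([38, 223, 18, 17, 169], [47.6, 232.1]), ([98, 232, 16, 10, 97], [105.9, 236.9]), ([453, 365, 59, 19, 570], [491.5, 377.2])]
```

View pics/crop1.png

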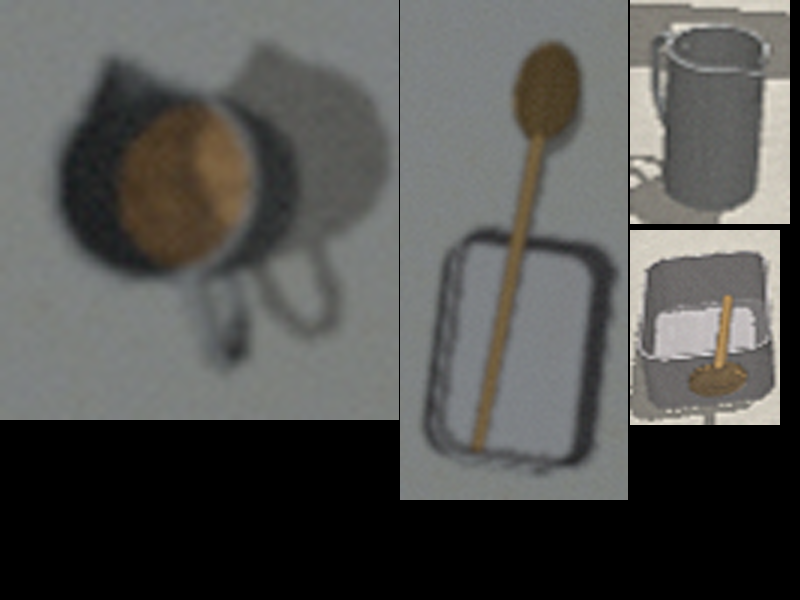

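The crop shows the jug lip tip at about (171,193) in the raw top image, the rim centre at about (177,211) and the handle tip at about (188,237). The spoon foot is at about (314,217) and the bowl tip at about (332,115). Next I'll triangulate these.

Run:
```python
from h import *
np.set_printoptions(precision=1,suppress=True)
t=pickle.load(open('top0.pkl','rb'));s=pickle.load(open('scene0.pkl','rb'))
def cl(c,box):
    x,y,w,h=box
    H=cv2.cvtColor(c['pixels'],cv2.COLOR_RGB2HSV)
    m=((H[...,0]>5)&(H[...,0]<28)&(H[...,1]>70)&(H[...,2]>50))[y:y+h,x:x+w]
    v,u=np.nonzero(m);return u+x,v+y
u,v=cl(t,(300,105,50,125))
# shaft pixels: fit line
sel=(v>150);p=np.polyfit(v[sel],u[sel],1);print('line',p,v.min(),v.max())
head_v=v[v<142];print('head top v',v.min())
# scene
us,vs=cl(s,(160,195,45,60));print('scene',us.min(),us.max(),vs.min(),vs.max())
ft=np.array([np.polyval(p,v.max()),v.max()+.5]);tipt=np.array([np.polyval(p,v.min()),v.min()-.0])
topend=us[vs<=vs.min()+1].mean()
hd=us[vs>=vs.max()-3].mean()
F=tri([ray(t,*ft),ray(s,topend,vs.min())]);print('foot end tri',F)
# head centre: blob
hm=(v<140);hc=(u[hm].mean(),v[hm].mean());
hs=(vs>=229);hsc=(us[hs].mean(),vs[hs].mean());print(hc,hsc)
H=tri([ray(t,*hc),ray(s,*hsc)]);print('head',H, 'L',np.linalg.norm(H-F)); d=(H-F)/np.linalg.norm(H-F);print('elev',np.degrees(np.arcsin(d[2])),'yaw',np.degrees(np.arctan2(d[1],d[0])))
# assumption route: foot on plane z~10, head z
for ze in(8,):
    f=onz(t,*ft,ze);h=onz(t,*hc,8+274*np.sin(np.radians(21)));print('plane',f,h,np.linalg.norm(f-h))
# jug
lip=onz(t,171,193.3,130);c=onz(t,177.3,211.3,130);ha=onz(t,188.1,236.7,115);print('jug lip',lip,'rim c',c,'handle',ha)
for a,b in((lip,c),(c,ha),(lip,ha)): e=a-b;print(np.degrees(np.arctan2(e[1],e[0])),np.linalg.norm(e[:2]))
print('cork',onz(t,180.5,211,20))
print('tin rim corner-ish', [onz(t,295+(a)/4,105+b/4,62) for a,b in((52,245),(190,245),(30,440),(195,465))])
w=pickle.load(open('wrist0.pkl','rb'))
```

```text
line [ -0.2 356.3] 116 217
head top v 116
scene 170 188 207 239
foot end tri [ 453.2 -187.4    8.4]
(np.float64(331.21254355400697), np.float64(127.5993031358885)) (np.float64(178.85029940119762), np.float64(234.11976047904193))
head [ 709.1 -222.2  102.9] L 275.0021151587522
elev 20.09701611467022 yaw -7.749701822996475
plane [ 453.  -188.2    8. ] [ 708.  -222.4  106.2] 275.39833932443383
jug lip [516.4 221.5 130. ] rim c [468.  203.5 130. ] handle [399.6 175.7 115. ]
20.412178673959062 51.62275512320126
22.13801746754686 73.77734468225846
21.427562267817972 125.38632192117478
cork [471.2 215.3  20. ]
tin rim corner-ish [array([ 603. , -162.5,   62. ]), array([ 603.7, -264.8,   62. ]), array([ 459.9, -144.9,   62. ]), array([ 442.1, -265.3,   62. ])]
```

```bash
cat >> h.py <<'E'
import json
np.set_printoptions(precision=4,suppress=True)
def Rm(yaw,pitch=0):
    "tool down, tool -x along heading yaw(deg); pitch>0 lifts the heading end (tool z swings ahead)"
    a=np.radians(yaw);b=np.array([[-np.cos(a),-np.sin(a),0],[-np.sin(a),np.cos(a),0],[0,0,-1]])
    return (R.from_matrix(b.T)*R.from_rotvec([0,np.radians(pitch),0]))
def load():
    j=json.load(open('cmd.json'));return np.array(j['p']),R.from_quat(j['q'])
def save(p,r): json.dump(dict(p=list(map(float,p)),q=r.as_quat().tolist()),open('cmd.json','w'))
def did(tr,ro):
    p,r=load();save(p+r.apply(np.array(tr)*1000),r*R.from_rotvec(ro))
def rel(p1,r1):
    p,r=load();print('T',(r.inv().apply(np.array(p1)-p)/1000).round(4).tolist(),'R',(r.inv()*r1).as_rotvec().round(4).tolist())
E
python3 - <<'E'
from h import *
r=R.from_quat(np.array([1.85329681e-01,9.82676180e-01,0,0]));save([191.231,488.94,231.294],r)
b=Rm(21).as_matrix();print(b)
for pt in(0,30):
  m=Rm(21,pt).as_matrix();print(pt,m[:,2])
rel([455,198,300],Rm(21))
E
```

```text
[[-0.9336 -0.3584  0.    ]
 [-0.3584  0.9336  0.    ]
 [-0.      0.     -1.    ]]
0 [ 0.  0. -1.]
30 [-0.4668 -0.1792 -0.866 ]
T [-0.3516, -0.1749, -0.0687] R [0.0, 0.0, -0.7393]
```

```bash
sed -i 's/np.radians(pitch),0\]/-np.radians(pitch),0]/' h.py
```

Call:
play_rows --translation '[[-0.05,-0.025,-0.0687],[-0.1,-0.05,-0.0687],[-0.15,-0.075,-0.0687],[-0.2,-0.1,-0.0687],[-0.25,-0.125,-0.0687],[-0.3,-0.15,-0.0687],[-0.3516,-0.1749,-0.0687],[-0.3516,-0.1749,-0.0687],[-0.3516,-0.1749,-0.0687]]' --rotation '[[0,0,-0.1],[0,0,-0.2],[0,0,-0.32],[0,0,-0.44],[0,0,-0.56],[0,0,-0.66],[0,0,-0.7393],[0,0,-0.7393],[0,0,-0.7393]]' --gripper '[-1,-1,-1,-1,-1,-1,-1,-1,-1]'

```text
time_s: 1.27
eef_pos: [454.6, 198.2, 299.8]
ee_rot: [-0.0, -0.182, 0.983, 0.0]
force: [0.3, -0.1, 0.1]
grip_width: 1.005
grip_force: 0.0
```

Run:
```python
from h import *
from rig import ctrl,vision
did([-0.3516,-0.1749,-0.0687],[0,0,-0.7393])
s=ctrl.sense();c=vision.capture('wrist');c['st']=s;pickle.dump(c,open('wj.pkl','wb'))
cv2.imwrite('pics/wj.png',cv2.resize(c['pixels'][:,:,::-1],(800,600),interpolation=cv2.INTER_CUBIC))
print(s['eef_pos'],s['time_s'],s['force'],load()[0])
rel([644,-213,200],Rm(-7.7))
```

```text
[454.6332 198.2318 299.8054] 1.275 [ 0.3135 -0.1145  0.0774] [454.9728 197.9884 299.994 ]
T [-0.0292, -0.4514, 0.1] R [0.0, 0.0, 0.5009]
```

View pics/wj.png

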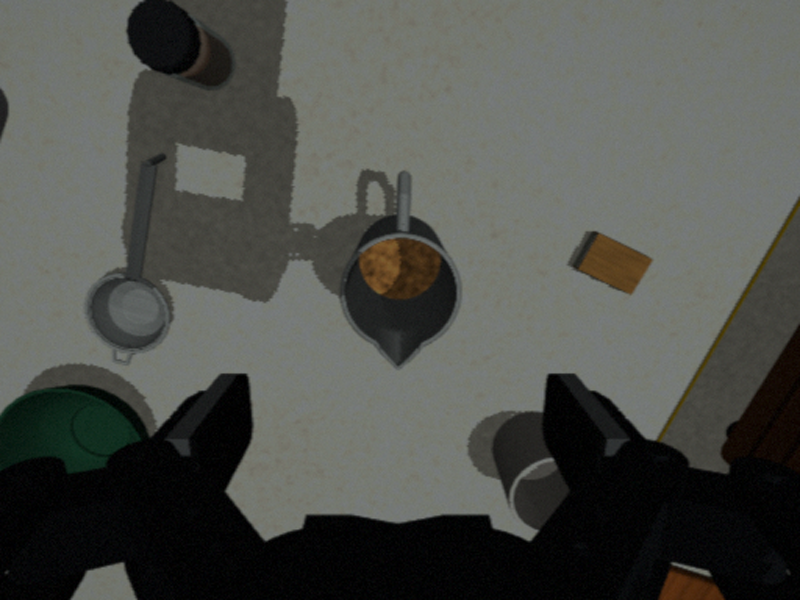

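The wrist view shows the lip tip at about (398,366), rim edges at (343,288) and (461,288), and the handle end at (404,175).

Call:
play_rows --translation '[[-0.003,-0.05,0.01],[-0.006,-0.1,0.02],[-0.01,-0.15,0.03],[-0.013,-0.2,0.04],[-0.016,-0.25,0.05],[-0.02,-0.3,0.06],[-0.023,-0.35,0.07],[-0.026,-0.4,0.09],[-0.0292,-0.4514,0.1],[-0.0292,-0.4514,0.1]]' --rotation '[[0,0,0.05],[0,0,0.1],[0,0,0.15],[0,0,0.2],[0,0,0.25],[0,0,0.3],[0,0,0.36],[0,0,0.43],[0,0,0.5009],[0,0,0.5009]]' --gripper '[-1,-1,-1,-1,-1,-1,-1,-1,-1,-1]'

```text
time_s: 2.58
eef_pos: [644.2, -214.2, 197.7]
ee_rot: [-0.001, 0.068, 0.998, 0.0]
force: [-0.0, 1.0, -0.1]
grip_width: 0.999
grip_force: 0.0
```

Run:
```python
from h import *
from rig import ctrl,vision
did([-0.0292,-0.4514,0.1],[0,0,0.5009])
c=pickle.load(open('wj.pkl','rb'));k=1.5625
P=lambda u,v,z:onz(c,u/k,v/k,z,c['st'])
lip=P(398,364,130);l=P(344.5,288,130);r=P(460,288,130);h=P(404,175,110)
print('lip',lip,'mid rim',(l+r)/2,np.linalg.norm(l-r),'handle',h)
e=lip-h;print(np.degrees(np.arctan2(e[1],e[0])),np.linalg.norm(e))
print('cork bottom edge',[P(399,299,z) for z in(6,18,30)])
s=ctrl.sense();c=vision.capture('wrist');c['st']=s;pickle.dump(c,open('ws.pkl','wb'))
cv2.imwrite('pics/ws.png',cv2.resize(c['pixels'][:,:,::-1],(800,600),interpolation=cv2.INTER_CUBIC))
print(s['eef_pos'],s['time_s'])
H=cv2.cvtColor(c['pixels'],cv2.COLOR_RGB2HSV)
m=((H[...,0]>5)&(H[...,0]<28)&(H[...,1]>80)&(H[...,2]>50)).astype(np.uint8)
n,lb,st,ce=cv2.connectedComponentsWithStats(m)
for i in range(1,n):
    if st[i][4]>60: print(st[i],ce[i])
```

```text
lip [517.0566 223.178  130.    ] mid rim [465.6594 206.422  130.    ] 76.12524013315179 handle [398.2231 181.7919 110.    ]
19.201662570212157 127.41349564408642
cork bottom edge [array([505.5377, 220.1282,   6.    ]), array([502.4326, 218.8697,  18.    ]), array([499.3275, 217.6113,  30.    ])]
[ 644.2048 -214.1951  197.6919] 2.575
[ 226    0   57  311 6242] [253.9936 206.872 ]
[ 22 190  24  21 172] [ 32.9186 200.6395]
```

View pics/ws.png

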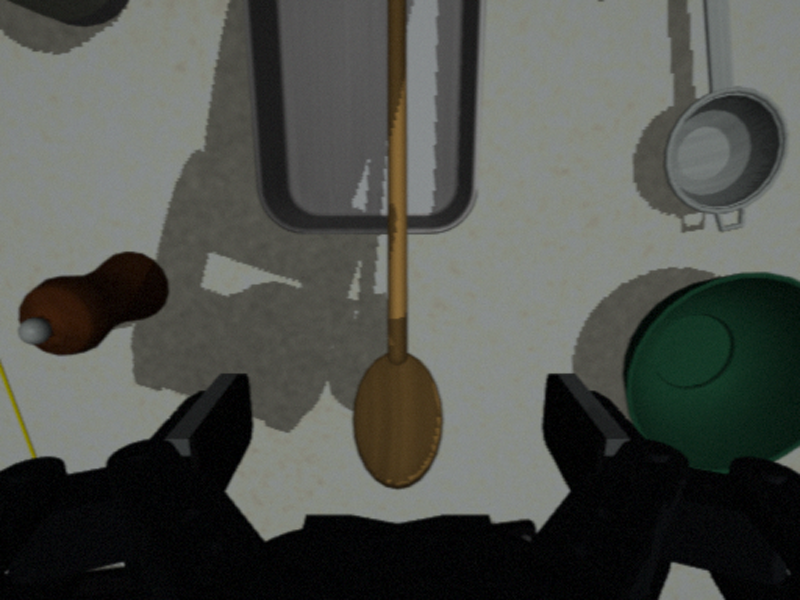

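The spoon lies straight down the image at column 398, which is the gripper's centre line, so it is aligned. I'll lower and grip.

Call:
play_rows --translation '[[0,0,0.03],[0,0,0.06],[0,0,0.09],[0,0,0.115],[0,0,0.13],[0,0,0.138],[0,0,0.138],[0,0,0.138]]' --rotation '[[0,0,0],[0,0,0],[0,0,0],[0,0,0],[0,0,0],[0,0,0],[0,0,0],[0,0,0]]' --gripper '[-0.2,-0.2,-0.2,-0.2,-0.2,-0.2,-0.2,-0.2]' --force 50

```text
time_s: 3.62
eef_pos: [644.4, -213.1, 63.1]
ee_rot: [0.001, 0.067, 0.998, -0.0]
force: [-0.4, 0.5, -0.4]
grip_width: 0.601
grip_force: 0.0
```

Run:
```python
from h import *
from rig import ctrl,vision
did([0,0,.138],[0,0,0])
s=ctrl.sense();c=vision.capture('wrist');c['st']=s;pickle.dump(c,open('wg.pkl','wb'))
print(s['eef_pos'],s['force'],s['grip_width'])
H=cv2.cvtColor(c['pixels'],cv2.COLOR_RGB2HSV)
m=((H[...,0]>5)&(H[...,0]<28)&(H[...,1]>80)&(H[...,2]>50))
rows=[(y,np.nonzero(m[y,180:330])[0][[0,-1]]+180) for y in range(10,384,25) if m[y,180:330].any()];print(rows)
# where bowl starts along: world point at shaft height, using image where width grows
for sv in (170,205,238):
    d=np.array([.928*np.cos(-.1345),.928*np.sin(-.1345),.358]);p=np.array([453.2,-187.4,9])+sv*d
    r=R.from_quat(np.array(s['ee_rot'])[[1,2,3,0]]);T=np.array(c['mount']);q=np.linalg.inv(T)@np.append(r.inv().apply(p-s['eef_pos']),1)
    print(sv,p,[c['cx']+K(c)*q[0]/q[2],c['cy']+K(c)*q[1]/q[2]])
cv2.imwrite('pics/wg.png',c['pixels'][:,:,::-1])
```

```text
[ 644.4455 -213.0714   63.0835] [-0.3905  0.5219 -0.4203] 0.6006551893080944
[(10, array([240, 261])), (35, array([240, 261])), (60, array([240, 262])), (85, array([240, 261])), (110, array([240, 261])), (135, array([240, 261])), (160, array([239, 262])), (185, array([239, 262])), (210, array([239, 262])), (235, array([239, 262])), (260, array([239, 261])), (285, array([239, 261])), (310, array([239, 261]))]
170 [ 609.5352 -208.5548   69.86  ] [np.float64(252.60527054237292), np.float64(177.23004777829448)]
205 [ 641.7218 -212.9102   82.39  ] [np.float64(252.52748380241692), np.float64(256.75648916182337)]
238 [ 672.0693 -217.0167   94.204 ] [np.float64(252.45052902210028), np.float64(335.43236411805606)]
```

View pics/wg.png

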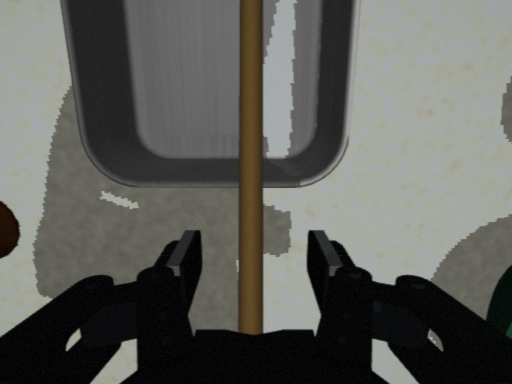

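The fingers straddle the shaft. The shaft is at column 250.5 and the finger midpoint is at 254, so I'll shift 1.3 mm and close.

Call:
play_rows --translation '[[0,-0.0013,0],[0,-0.0013,0],[0,-0.0013,0],[0,-0.0013,0],[0,-0.0013,0],[0,-0.0013,0],[0,-0.0013,0],[0,-0.0013,0]]' --rotation '[[0,0,0],[0,0,0],[0,0,0],[0,0,0],[0,0,0],[0,0,0],[0,0,0],[0,0,0]]' --gripper '[-0.2,0.3,0.6,1,1,1,1,1]' --force 50

```text
time_s: 4.68
eef_pos: [643.9, -214.3, 62.1]
ee_rot: [0.0, 0.067, 0.998, -0.0]
force: [-1.0, -0.2, 0.6]
grip_width: 0.103
grip_force: 48.7
```

Call:
play_rows --translation '[[-0.001,0,-0.005],[-0.002,0,-0.015],[-0.003,0,-0.03],[-0.004,0,-0.05],[-0.004,0,-0.075],[-0.004,0,-0.1],[-0.004,0,-0.12],[-0.004,0,-0.13],[-0.004,0,-0.13],[-0.004,0,-0.13]]' --rotation '[[0,0,0],[0,0,0],[0,0,0],[0,0,0],[0,0,0],[0,0,0],[0,0,0],[0,0,0],[0,0,0],[0,0,0]]' --gripper '[1,1,1,1,1,1,1,1,1,1]'

```text
time_s: 5.92
eef_pos: [647.5, -214.6, 191.1]
ee_rot: [-0.001, 0.067, 0.998, 0.0]
force: [-0.1, 0.7, -1.5]
grip_width: 0.107
grip_force: 48.7
```

Run:
```python
from h import *
from rig import ctrl,vision
did([0,-.0013,0],[0,0,0]);did([-.004,0,-.13],[0,0,0])
s=ctrl.sense();print(s['eef_pos'],s['ee_rot'],s['force'],s['grip_width'],s['grip_force'],load()[0])
for n in('scene','top'):
    c=vision.capture(n);c['st']=s;pickle.dump(c,open(n+'1.pkl','wb'))
    H=cv2.cvtColor(c['pixels'],cv2.COLOR_RGB2HSV)
    m=((H[...,0]>5)&(H[...,0]<28)&(H[...,1]>70)&(H[...,2]>50)).astype(np.uint8)
    x,y,w,h=(130,140,110,110) if n=='scene' else (295,95,60,140)
    nn,lb,st,ce=cv2.connectedComponentsWithStats(m[y:y+h,x:x+w])
    print(n,[((st[i][:2]+[x,y]).tolist(),st[i][2:].tolist(),(ce[i]+[x,y]).round(1).tolist()) for i in range(1,nn) if st[i][4]>15])
    cr=cv2.resize(c['pixels'][y:y+h,x:x+w,::-1],None,fx=4,fy=4,interpolation=cv2.INTER_CUBIC);cv2.imwrite(f'pics/l_{n}.png',cr)
a=cv2.imread('pics/l_scene.png');b=cv2.imread('pics/l_top.png');im=np.zeros((560,700,3),np.uint8);im[:440,:440]=a;im[:560,450:690]=b;cv2.imwrite('pics/l.png',im)
```

```text
[ 647.5031 -214.6381  191.0869] [-0.0007  0.0672  0.9977  0.0003] [-0.1437  0.6807 -1.5363] 0.1066874211875182 48.7008261680603 [ 647.7764 -214.7961  191.994 ]
scene [([163, 177], [20, 19, 172], [172.9, 190.0])]
top []
```

View pics/l.png

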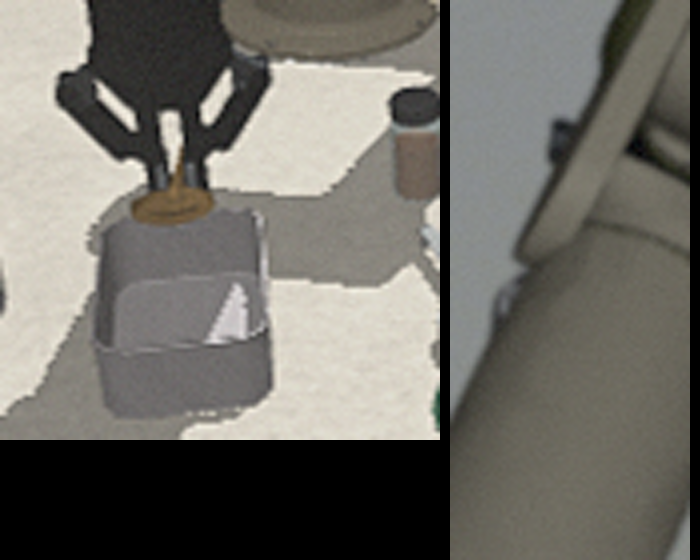

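The spoon is held with the tin unmoved below it; the bowl is at about (172.9,190) in the raw scene image. I'll check its tilt and plan the transfer.

```bash
cat >> h.py <<'E'
E0=20.5; SG=205.; JC=np.array([467.6,204.3,0]); JH=20.5
def jug(x,y=0,z=0):
    a=np.radians(JH);return JC+[x*np.cos(a)-y*np.sin(a),x*np.sin(a)+y*np.cos(a),z]
def footpose(foot,theta,yaw=None):
    "TCP pose putting spoon_foot at world foot, leaning theta from vertical along heading"
    yaw=JH if yaw is None else yaw; r=Rm(yaw,90-theta-E0); a,t=np.radians([yaw,theta])
    d=np.array([np.sin(t)*np.cos(a),np.sin(t)*np.sin(a),np.cos(t)])
    return np.array(foot)+SG*d+r.apply([0,0,19]),r
def foot(p,r): # foot position for TCP pose
    e=np.radians(E0); return np.array(p)+r.apply([0,0,-19])+r.apply([np.cos(e)*SG,0,np.sin(e)*SG])
E
python3 - <<'E'
from h import *
for nm in('scene1',):
    c=pickle.load(open(nm+'.pkl','rb'));s=c['st'];r=R.from_quat(np.array(s['ee_rot'])[[1,2,3,0]]);G=s['eef_pos']+r.apply([0,0,-19])
    for e in(15,18,20.5,23):
        t=np.radians(e);print(e,proj(c,G+r.apply([-69*np.cos(t),0,-69*np.sin(t)])))
c=pickle.load(open('scene0.pkl','rb'))
print('before check', proj(c,[709.1,-222.2,102.9]), 'meas 178.9,~ 234 (bowl mask mean)')
p,r=load();print(foot(p,r))
p1,r1=footpose(jug(-20,0,180),25);print(p1);
q=p+[0,0,100]
p0,_=load(); rr=(r.inv()*r1).as_rotvec();print('A: T 0 0 -.1'); save(q,r);rel(p1,r1); save(p0,r)
E
```

```text
15 [172.0404 192.5543]
18 [171.863  191.0469]
20.5 [171.7179 189.7729]
23 [171.5757 188.486 ]
before check [178.4664 234.0848] meas 178.9,~ 234 (bowl mask mean)
[ 457.4907 -189.0638  139.2015]
[542.4907 232.3005 352.2413]
A: T 0 0 -.1
T [0.1643, 0.429, -0.0602] R [-0.1911, -0.7606, -0.467]
```

Call:
play_rows --translation '[[0,0,-0.02],[0,0,-0.05],[0,0,-0.08],[0,0,-0.1],[0,0,-0.1]]' --rotation '[[0,0,0],[0,0,0],[0,0,0],[0,0,0],[0,0,0]]' --gripper '[1,1,1,1,1]'

```text
time_s: 6.65
eef_pos: [648.1, -214.9, 292.9]
ee_rot: [0.001, 0.067, 0.998, -0.0]
force: [0.6, -0.6, -0.8]
grip_width: 0.111
grip_force: 48.7
```

Call:
play_rows --translation '[[0.008,0.02,-0.003],[0.025,0.065,-0.01],[0.042,0.11,-0.015],[0.058,0.155,-0.021],[0.076,0.2,-0.028],[0.093,0.245,-0.034],[0.11,0.29,-0.04],[0.127,0.335,-0.047],[0.146,0.38,-0.053],[0.1643,0.429,-0.0602]]' --rotation '[[-0.01,-0.04,-0.024],[-0.03,-0.12,-0.074],[-0.05,-0.2,-0.12],[-0.07,-0.28,-0.17],[-0.09,-0.36,-0.22],[-0.11,-0.44,-0.27],[-0.13,-0.52,-0.32],[-0.15,-0.6,-0.37],[-0.17,-0.68,-0.418],[-0.1911,-0.7606,-0.467]]' --gripper '[1,1,1,1,1,1,1,1,1,1]'

```text
time_s: 7.9
eef_pos: [541.3, 233.5, 350.8]
ee_rot: [0.373, -0.165, 0.911, 0.068]
force: [0.9, 1.0, -0.6]
grip_width: 0.109
grip_force: 48.7
```

Call:
play_rows --translation '[[0,0,0],[0,0,0],[0,0,0]]' --rotation '[[0,0,0],[0,0,0],[0,0,0]]' --gripper '[1,1,1]'

```text
time_s: 8.28
eef_pos: [542.9, 231.3, 351.6]
ee_rot: [0.372, -0.164, 0.911, 0.067]
force: [-0.1, -0.7, -0.8]
grip_width: 0.107
grip_force: 48.8
```

Run:
```python
from h import *
from rig import ctrl,vision
did([0,0,-.1],[0,0,0]);did([0.1643,0.429,-0.0602],[-0.1911,-0.7606,-0.467])
s=ctrl.sense();p,r=load();print(s['eef_pos'],p,s['ee_rot'],r.as_quat()[[3,0,1,2]],s['force'])
rm=R.from_quat(np.array(s['ee_rot'])[[1,2,3,0]]);F=foot(s['eef_pos'],rm);print('foot',F,foot(p,r))
im=np.zeros((600,800,3),np.uint8);xo=0
for n in('scene','top'):
    c=vision.capture(n);c['st']=s;pickle.dump(c,open(n+'2.pkl','wb'))
    f=proj(c,F);print(n,'foot exp',f,'G',proj(c,s['eef_pos']+rm.apply([0,0,-19])),'rim lip',proj(c,jug(43,0,130)))
    x,y=(240,75) if n=='scene' else (130,150)
    im[:520,xo:xo+400]=cv2.resize(c['pixels'][y:y+130,x:x+100,::-1],(400,520),interpolation=cv2.INTER_CUBIC);xo+=400
cv2.imwrite('pics/t2.png',im)
```

```text
[542.9447 231.3034 351.5873] [542.4489 232.3521 352.194 ] [ 0.3721 -0.1639  0.9111  0.067 ] [ 0.3726 -0.1647  0.9108  0.0674] [-0.0988 -0.6725 -0.7749]
foot [449.0612 196.4239 179.4617] [448.8223 197.3543 179.9526]
scene foot exp [298.2794 139.9391] G [322.9353  88.6912] rim lip [311.6483 161.3249]
top foot exp [176.1423 218.3411] G [144.1977 178.0476] rim lip [171.7167 196.4459]
```

View pics/t2.png

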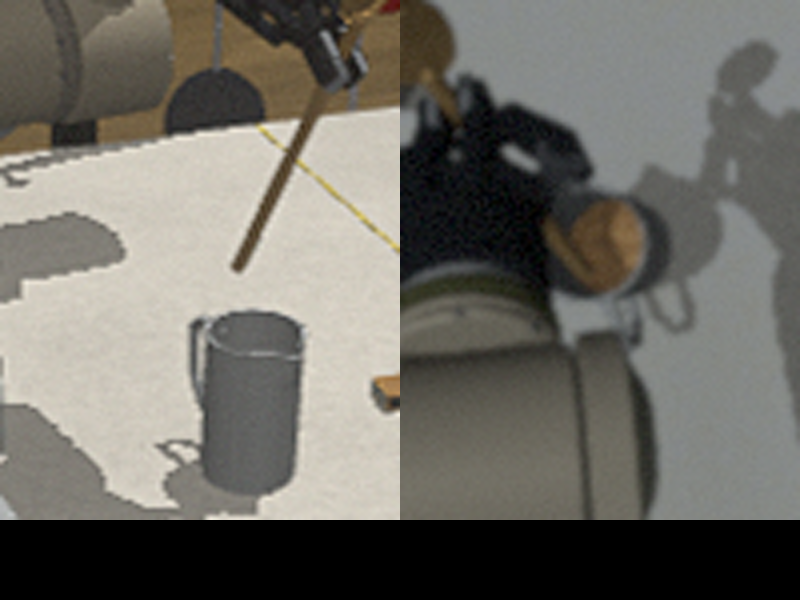

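The foot is above the jug opening. It shows at crop (238,268) in the scene view, and near (590,285) in the top view, as expected. I'll check for relative bias in the scene view.

Run:
```python
from h import *
c=pickle.load(open('scene2.pkl','rb'));t=pickle.load(open('top2.pkl','rb'))
print('rim L/R extremes', [proj(c,[JC[0]+38*np.cos(a),JC[1]+38*np.sin(a),130]).round(1) for a in np.radians(range(0,360,45))])
print('base', proj(c,[*JC[:2],0]))
e=tri([ray(c,299.5,142),ray(t,130+190/4,150+284/4)]);print('end tri',e)
p,r=load();s=c['st'];rm=R.from_quat(np.array(s['ee_rot'])[[1,2,3,0]]);F=foot(s['eef_pos'],rm);G=s['eef_pos']+rm.apply([0,0,-19]);print('exp end',F+(F-G)/205*5.5)
p1,r1=footpose(jug(-20,0,90),25);rel(p1,r1)
```

```text
rim L/R extremes [array([306.8, 161.7]), array([313.4, 158.8]), array([313.2, 154.5]), array([306.6, 151.4]), array([297.6, 151.1]), array([291. , 153.8]), array([290.8, 158. ]), array([297.3, 161.4])]
base [300.0965 191.0288]
end tri [443.5606 198.885  168.7788]
exp end [446.8769 195.6125 174.4797]
T [0.063, -0.0001, 0.0642] R [0.0, 0.0, -0.0]
```

Call:
play_rows --translation '[[0.007,0,0.0071],[0.021,0,0.0214],[0.035,0,0.0356],[0.049,0,0.0499],[0.063,0,0.0642],[0.073,0,0.0744],[0.0805,0,0.082],[0.0875,0,0.0891],[0.091,0,0.0927],[0.091,0,0.0927]]' --rotation '[[0,0,0],[0,0,0],[0,0,0],[0,0,0],[0,0,0],[0,0,0],[0,0,0],[0,0,0],[0,0,0],[0,0,0]]' --gripper '[1,1,1,1,1,1,1,1,1,1]'

```text
time_s: 9.62
eef_pos: [542.5, 232.3, 222.2]
ee_rot: [0.373, -0.165, 0.911, 0.067]
force: [0.9, 0.8, -1.1]
grip_width: 0.108
grip_force: 48.8
```

Call:
play_rows --translation '[[0,0,0],[0,0,0],[0,0,0],[0,0,0]]' --rotation '[[0,0,0],[0,0,0],[0,0,0],[0,0,0]]' --gripper '[1,1,1,1]'

```text
time_s: 10.12
eef_pos: [542.5, 232.4, 222.4]
ee_rot: [0.373, -0.165, 0.911, 0.067]
force: [-0.1, 0.2, -0.8]
grip_width: 0.108
grip_force: 48.8
```

Run:
```python
from h import *
from rig import ctrl
did([0.091,0,0.0927],[0,0,0])
s=ctrl.sense();p,r=load();rm=R.from_quat(np.array(s['ee_rot'])[[1,2,3,0]]);print('foot',foot(s['eef_pos'],rm),foot(p,r),jug(-20),s['force'],s['wrist_torque'])
```

```text
foot [448.938  197.3994  50.1551] [448.8847 197.3834  50.0515] [448.8666 197.2959   0.    ] [-0.1266  0.1614 -0.7516] [-0.1287  0.3405 -0.0029]
```

Call:
play_rows --translation '[[0.0021,0,0.0021],[0.0042,0,0.0043],[0.0056,0,0.0057],[0.007,0,0.0071],[0.007,0,0.0071]]' --rotation '[[0,0,0],[0,0,0],[0,0,0],[0,0,0],[0,0,0]]' --gripper '[1,1,1,1,1]'

```text
time_s: 10.75
eef_pos: [542.4, 232.4, 212.1]
ee_rot: [0.372, -0.165, 0.911, 0.067]
force: [-0.7, 0.5, -1.8]
grip_width: 0.108
grip_force: 48.8
```

Call:
play_rows --translation '[[0.0007,0,0.0007],[0.0014,0,0.0014],[0.0021,0,0.0021],[0.0028,0,0.0029],[0.0028,0,0.0029]]' --rotation '[[0,0,0],[0,0,0],[0,0,0],[0,0,0],[0,0,0]]' --gripper '[1,1,1,1,1]'

```text
time_s: 11.38
eef_pos: [542.5, 232.4, 208.2]
ee_rot: [0.373, -0.165, 0.911, 0.067]
force: [0.2, 0.4, 0.7]
grip_width: 0.107
grip_force: 48.8
```

Call:
play_rows --translation '[[0.0007,0,0.0007],[0.0014,0,0.0014],[0.0014,0,0.0014],[0.0014,0,0.0014]]' --rotation '[[0,0,0],[0,0,0],[0,0,0],[0,0,0]]' --gripper '[1,1,1,1]'

```text
time_s: 11.88
eef_pos: [542.5, 232.4, 206.3]
ee_rot: [0.373, -0.165, 0.911, 0.067]
force: [0.2, 0.2, -0.1]
grip_width: 0.108
grip_force: 48.8
```

Call:
play_rows --translation '[[0.0007,0,0.0007],[0.0014,0,0.0014],[0.0014,0,0.0014],[0.0014,0,0.0014]]' --rotation '[[0,0,0],[0,0,0],[0,0,0],[0,0,0]]' --gripper '[1,1,1,1]'

```text
time_s: 12.38
eef_pos: [542.5, 232.4, 204.3]
ee_rot: [0.373, -0.165, 0.911, 0.067]
force: [-0.0, -0.9, -1.7]
grip_width: 0.112
grip_force: 48.8
```

Call:
play_rows --translation '[[0.0007,0,0.0007],[0.0014,0,0.0014],[0.0014,0,0.0014],[0.0014,0,0.0014]]' --rotation '[[0,0,0],[0,0,0],[0,0,0],[0,0,0]]' --gripper '[1,1,1,1]'

```text
time_s: 12.88
eef_pos: [542.5, 232.4, 202.3]
ee_rot: [0.373, -0.165, 0.911, 0.067]
force: [0.2, -0.9, 0.1]
grip_width: 0.107
grip_force: 48.8
```

Call:
play_rows --translation '[[0.0007,0,0.0007],[0.0014,0,0.0014],[0.0014,0,0.0014],[0.0014,0,0.0014]]' --rotation '[[0,0,0],[0,0,0],[0,0,0],[0,0,0]]' --gripper '[1,1,1,1]'

```text
time_s: 13.38
eef_pos: [542.5, 232.4, 200.4]
ee_rot: [0.373, -0.165, 0.911, 0.067]
force: [-0.4, 0.1, -0.5]
grip_width: 0.108
grip_force: 48.8
```

Call:
play_rows --translation '[[0.0007,0,0.0007],[0.0014,0,0.0014],[0.0014,0,0.0014],[0.0014,0,0.0014]]' --rotation '[[0,0,0],[0,0,0],[0,0,0],[0,0,0]]' --gripper '[1,1,1,1]'

```text
time_s: 13.88
eef_pos: [542.5, 232.4, 198.4]
ee_rot: [0.373, -0.165, 0.911, 0.067]
force: [-0.3, 0.3, -0.9]
grip_width: 0.11
grip_force: 48.8
```

Call:
play_rows --translation '[[0.0007,0,0.0007],[0.0014,0,0.0014],[0.0014,0,0.0014],[0.0014,0,0.0014]]' --rotation '[[0,0,0],[0,0,0],[0,0,0],[0,0,0]]' --gripper '[1,1,1,1]'

```text
time_s: 14.38
eef_pos: [542.4, 232.4, 196.4]
ee_rot: [0.373, -0.165, 0.911, 0.067]
force: [-0.2, 0.7, -0.7]
grip_width: 0.105
grip_force: 48.8
```

Call:
play_rows --translation '[[0.0007,0,0.0007],[0.0014,0,0.0014],[0.0014,0,0.0014],[0.0014,0,0.0014]]' --rotation '[[0,0,0],[0,0,0],[0,0,0],[0,0,0]]' --gripper '[1,1,1,1]'

```text
time_s: 14.88
eef_pos: [542.4, 232.3, 194.4]
ee_rot: [0.373, -0.165, 0.911, 0.067]
force: [0.7, 0.3, -0.5]
grip_width: 0.105
grip_force: 48.8
```

Call:
play_rows --translation '[[0.0007,0,0.0007],[0.0014,0,0.0014],[0.0014,0,0.0014],[0.0014,0,0.0014]]' --rotation '[[0,0,0],[0,0,0],[0,0,0],[0,0,0]]' --gripper '[1,1,1,1]'

```text
time_s: 15.38
eef_pos: [542.4, 232.3, 192.4]
ee_rot: [0.373, -0.165, 0.911, 0.067]
force: [-0.6, -0.6, -0.3]
grip_width: 0.109
grip_force: 48.8
```

Call:
play_rows --translation '[[0.0007,0,0.0007],[0.0014,0,0.0014],[0.0014,0,0.0014],[0.0014,0,0.0014]]' --rotation '[[0,0,0],[0,0,0],[0,0,0],[0,0,0]]' --gripper '[1,1,1,1]'

```text
time_s: 15.88
eef_pos: [542.6, 232.4, 190.8]
ee_rot: [0.373, -0.165, 0.911, 0.067]
force: [1.1, 0.1, 2.1]
grip_width: 0.105
grip_force: 48.9
```

Call:
play_rows --translation '[[0,0,0],[0,0,0]]' --rotation '[[0,0,0],[0,0,0]]' --gripper '[1,1]'

```text
time_s: 16.12
eef_pos: [542.6, 232.3, 190.8]
ee_rot: [0.373, -0.165, 0.911, 0.067]
force: [0.4, 1.1, 3.0]
grip_width: 0.112
grip_force: 48.9
```

Run:
```python
from h import *
from rig import ctrl
did([0.007,0,0.0071],[0,0,0]);did([0.0028,0,0.0029],[0,0,0])
for i in range(9): did([0.0014,0,0.0014],[0,0,0])
s=ctrl.sense();p,r=load();rm=R.from_quat(np.array(s['ee_rot'])[[1,2,3,0]])
print(s['eef_pos'],p,s['force'],s['wrist_torque'])
F=foot(s['eef_pos'],rm);print('foot',F,foot(p,r));
zf=F[2]
for th in (31,33,35):
    print(th,'crossing x if foot at -30:',-30+(130-zf)*np.tan(np.radians(th)))
```

```text
[542.5806 232.3249 190.7638] [542.3832 232.3347 190.4731] [0.4461 1.0895 3.0359] [ 0.1038 -0.0327 -0.0277]
foot [449.0697 197.344   18.4561] [448.7567 197.3369  18.2317]
31 crossing x if foot at -30: 37.02232358318612
33 crossing x if foot at -30: 42.437441347217415
35 crossing x if foot at -30: 48.10386421601173
```

Contact: +3 N, with the foot centre at z≈18.4, so the cork is at about 13 mm. Next I'll lay the shaft toward the lip.

Run:
```python
from h import *
for x,z,th in((-22,18.5,26.5),(-25,18.5,29),(-28,18.5,31.5)):
    rel(*footpose(jug(x,0,z),th))
```

```text
T [-0.0001, -0.0001, 0.0035] R [0.0, 0.0262, -0.0]
T [0.0001, -0.0001, 0.0099] R [0.0, 0.0698, -0.0]
T [0.0007, -0.0001, 0.0163] R [0.0, 0.1134, -0.0]
```

Call:
play_rows --translation '[[0,0,0.0017],[-0.0001,-0.0001,0.0035],[0,-0.0001,0.0066],[0.0001,-0.0001,0.0099],[0.0004,-0.0001,0.0131],[0.0007,-0.0001,0.0163],[0.0007,-0.0001,0.0163],[0.0007,-0.0001,0.0163]]' --rotation '[[0,0.013,0],[0,0.0262,0],[0,0.048,0],[0,0.0698,0],[0,0.0916,0],[0,0.1134,0],[0,0.1134,0],[0,0.1134,0]]' --gripper '[1,1,1,1,1,1,1,1]'

```text
time_s: 17.12
eef_pos: [552.6, 236.0, 178.4]
ee_rot: [0.321, -0.168, 0.93, 0.058]
force: [0.8, -0.7, -0.3]
grip_width: 0.108
grip_force: 48.9
```

```bash
cat > chk.py <<'E'
from h import *
from rig import ctrl,vision
s=ctrl.sense();p,r=load();rm=R.from_quat(np.array(s['ee_rot'])[[1,2,3,0]])
a=np.radians(JH);M=np.array([[np.cos(a),np.sin(a),0],[-np.sin(a),np.cos(a),0],[0,0,1]])
print(s['time_s'],'force jug axes',M@s['force'],'tq',M@s['wrist_torque'])
F=foot(s['eef_pos'],rm);F2=foot(p,r);print('foot jug meas',M@(F-JC),'cmd',M@(F2-JC))
E
python3 - <<'E'
from h import *
did([0.0007,-0.0001,0.0163],[0,.1134,0])
import chk
for x,z,th in((-29,18.5,32.5),(-30,18.5,33.3),(-30,18.5,34)): rel(*footpose(jug(x,0,z),th))
E
```

```text
17.125 force jug axes [ 0.4874 -0.9366 -0.2753] tq [-0.0686  0.1792  0.0109]
foot jug meas [-27.9441  -0.0831  18.532 ] cmd [-28.0113  -0.023   18.5319]
T [-0.0001, 0.0, 0.0028] R [0.0, 0.0175, -0.0]
T [0.0, 0.0, 0.0049] R [0.0, 0.0315, -0.0]
T [-0.0005, 0.0, 0.0072] R [0.0, 0.0437, -0.0]
```

Call:
play_rows --translation '[[-0.0001,0,0.0014],[-0.0001,0,0.0028],[0,0,0.0039],[0,0,0.0049],[0,0,0.0049],[0,0,0.0049]]' --rotation '[[0,0.009,0],[0,0.0175,0],[0,0.0245,0],[0,0.0315,0],[0,0.0315,0],[0,0.0315,0]]' --gripper '[1,1,1,1,1,1]'

```text
time_s: 17.88
eef_pos: [555.5, 237.2, 174.6]
ee_rot: [0.306, -0.169, 0.935, 0.055]
force: [-0.2, 0.8, 0.4]
grip_width: 0.11
grip_force: 48.9
```

Run:
```python
from h import *
did([0,0,.0049],[0,.0315,0])
import chk
for n in('scene','top','wrist'):
    c=vision.capture(n) if 0 else chk.vision.capture(n);c['st']=chk.s;pickle.dump(c,open(n+'3.pkl','wb'))
im=np.zeros((600,800,3),np.uint8)
c=pickle.load(open('scene3.pkl','rb'));im[:400,:300]=cv2.resize(c['pixels'][115:215,265:340,::-1],(300,400),interpolation=cv2.INTER_CUBIC)
c=pickle.load(open('top3.pkl','rb'));im[400:600,:300]=cv2.resize(c['pixels'][180:240,130:220,::-1],(300,200),interpolation=cv2.INTER_CUBIC)
c=pickle.load(open('wrist3.pkl','rb'));im[:375,300:800]=cv2.resize(c['pixels'][:,:,::-1],(500,375),interpolation=cv2.INTER_AREA)
cv2.imwrite('pics/p3.png',im)
```

```text
17.875 force jug axes [0.0958 0.8247 0.4246] tq [ 0.1294  0.1291 -0.0085]
foot jug meas [-29.8826  -0.0014  18.5437] cmd [-29.9691  -0.023   18.4917]
```

View pics/p3.png

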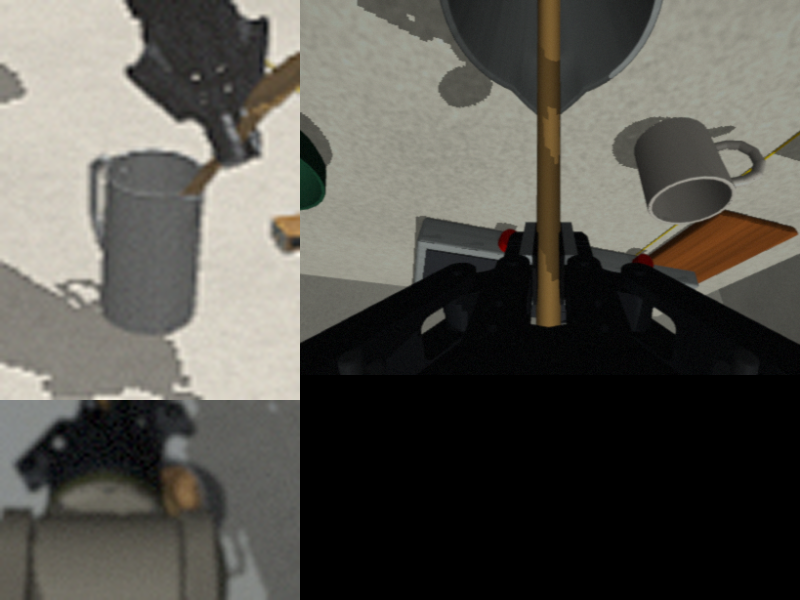

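The shaft stands in the V, slightly left of the tip: shaft column about 548 against a V centre of about 552. I'll measure it from the pixels.

Run:
```python
from h import *
c=pickle.load(open('wrist3.pkl','rb'));g=cv2.cvtColor(c['pixels'],cv2.COLOR_RGB2HSV)
k=512/500
for y in(60,75,85,90,95,100,104,108,112,116,120):
    v=cv2.GaussianBlur(g[...,2],(1,1),0)[y,:]; hu=(g[y,:,0]>5)&(g[y,:,0]<28)&(g[y,:,1]>90)
    x=np.nonzero(hu[230:280])[0]+230
    # outward from the shaft: first bright background pixel
    L=x.min()-1; 
    while v[L]<105 and L>100:L-=1
    Rr=x.max()+1
    while v[Rr]<105 and Rr<400:Rr+=1
    print(y,'shaft',x.min(),x.max(),'dark to',L,Rr,'mid',(L+Rr)/2, v[225:290:4])
```

```text
60 shaft 244 265 dark to 162 334 mid 248.0 [ 54  58  58  58  64  58  78  90 122 108  79  64  61  58  53  53  55]
75 shaft 243 265 dark to 150 318 mid 234.0 [49 54 54 59 54 57 77 83 81 72 50 61 58 53 52 49 51]
85 shaft 243 265 dark to 201 312 mid 256.5 [50 50 55 54 58 58 76 83 82 66 49 57 55 55 49 47 53]
90 shaft 243 265 dark to 210 303 mid 256.5 [53 52 52 53 56 59 75 83 82 69 52 54 53 54 50 46 54]
95 shaft 243 265 dark to 218 292 mid 255.0 [57 49 53 53 57 60 78 82 82 70 50 58 52 52 53 52 59]
100 shaft 243 265 dark to 223 287 mid 255.0 [ 61  59  50  54  57  61  79  85  82  67  50  55  53  54  63  63 158]
104 shaft 243 265 dark to 227 282 mid 254.5 [164  60  62  55  56  58  75  86  82  69  51  53  56  69  72 149 153]
108 shaft 243 265 dark to 231 278 mid 254.5 [153 154  58  65  53  60  78  85  83  70  55  57  65  87 160 153 157]
112 shaft 243 265 dark to 236 273 mid 254.5 [151 153 156  79  65  57  76 104 120 106  53  62 123 150 161 161 161]
116 shaft 243 265 dark to 240 268 mid 254.0 [148 158 159 163  91  55  77  89 122 109  52 148 153 156 162 159 153]
120 shaft 244 265 dark to 242 267 mid 254.5 [157 162 160 162 157  59  95  89 122 108  74 155 154 152 151 158 159]
```

Shaft middle at 254 and V middle at 254.5, so it is centred. I'll tilt further until it rests on the lip.

Run:
```python
from h import *
for x,z,th in((-30.5,18.3,33.9),(-30.5,18.3,34.5),(-30.5,18.3,35.1)): rel(*footpose(jug(x,0,z),th))
```

```text
T [0.0, 0.0, 0.0018] R [0.0, 0.0104, -0.0]
T [-0.0005, 0.0, 0.0039] R [0.0, 0.0209, -0.0]
T [-0.001, 0.0, 0.0059] R [0.0, 0.0314, -0.0]
```

Call:
play_rows --translation '[[0,0,0.0009],[0,0,0.0018],[0,0,0.0018],[0,0,0.0018]]' --rotation '[[0,0.005,0],[0,0.0104,0],[0,0.0104,0],[0,0.0104,0]]' --gripper '[1,1,1,1]'

```text
time_s: 18.52
eef_pos: [556.8, 237.6, 173.5]
ee_rot: [0.301, -0.169, 0.937, 0.054]
force: [0.7, -0.5, 5.6]
grip_width: 0.107
grip_force: 49.2
```

Run:
```python
from h import *
did([0,0,.0018],[0,.0104,0])
import chk
```

```text
18.525 force jug axes [ 0.5266 -0.7116  5.6288] tq [ 0.0784 -0.2577 -0.0256]
foot jug meas [-30.0496  -0.0997  18.6579] cmd [-30.5218  -0.023   18.3348]
```

Run:
```python
from h import *
for x,z,th in((-30.,18.8,33.9),(-30.,18.8,34.4),(-30,18.8,34.9)): rel(*footpose(jug(x,0,z),th))
```

```text
T [-0.0007, 0.0, -0.0001] R [0.0, 0.0, -0.0]
T [-0.0012, 0.0, 0.0016] R [0.0, 0.0088, -0.0]
T [-0.0016, 0.0, 0.0033] R [0.0, 0.0175, -0.0]
```

Call:
play_rows --translation '[[-0.0007,0,-0.0001],[-0.0007,0,-0.0001],[-0.0007,0,-0.0001]]' --rotation '[[0,0,0],[0,0,0],[0,0,0]]' --gripper '[1,1,1]'

```text
time_s: 18.9
eef_pos: [556.9, 237.6, 173.5]
ee_rot: [0.301, -0.169, 0.937, 0.054]
force: [0.0, -0.1, 3.6]
grip_width: 0.1
grip_force: 49.2
```

Run:
```python
from h import *
did([-.0007,0,-.0001],[0,0,0])
import chk
```

```text
18.9 force jug axes [-0.0192 -0.059   3.6125] tq [-0.0307 -0.0494 -0.0192]
foot jug meas [-30.0387  -0.0798  18.7936] cmd [-30.0109  -0.023   18.8236]
```

Call:
play_rows --translation '[[-0.0003,0,0.0008],[-0.0005,0,0.0017],[-0.0005,0,0.0017],[-0.0005,0,0.0017]]' --rotation '[[0,0.0044,0],[0,0.0088,0],[0,0.0088,0],[0,0.0088,0]]' --gripper '[1,1,1,1]'

```text
time_s: 19.4
eef_pos: [558.6, 238.2, 172.8]
ee_rot: [0.297, -0.17, 0.938, 0.054]
force: [0.3, -0.1, 6.4]
grip_width: 0.107
grip_force: 49.2
```

Run:
```python
from h import *
did([-.0005,0,.0017],[0,.0088,0])
import chk
```

```text
19.4 force jug axes [ 0.2086 -0.2263  6.4322] tq [ 0.0067 -0.2037 -0.0534]
foot jug meas [-29.5045  -0.1181  19.1015] cmd [-29.9712  -0.023   18.8419]
```

Run:
```python
from h import *
for x,z,th in((-30.2,18.7,33.8),): rel(*footpose(jug(x,0,z),th))
```

```text
T [0.0008, 0.0, -0.002] R [0.0, -0.0105, -0.0]
```

Call:
play_rows --translation '[[0.0008,0,-0.002],[0.0008,0,-0.002],[0.0008,0,-0.002],[0.0008,0,-0.002]]' --rotation '[[0,-0.0105,0],[0,-0.0105,0],[0,-0.0105,0],[0,-0.0105,0]]' --gripper '[1,1,1,1]' --force 20

```text
time_s: 19.9
eef_pos: [556.6, 237.5, 173.6]
ee_rot: [0.302, -0.169, 0.937, 0.055]
force: [0.9, -0.3, 3.6]
grip_width: 0.109
grip_force: 49.2
```

Run:
```python
from h import *
did([.0008,0,-.002],[0,-.0105,0])
import chk
t=chk.vision.capture('scene');pickle.dump(t,open('scene4.pkl','wb'))
w=chk.vision.capture('wrist');pickle.dump(w,open('wrist4.pkl','wb'))
g=cv2.cvtColor(w['pixels'],cv2.COLOR_RGB2HSV)
for y in range(70,125,6):
    v=g[y,:,2]; hu=(g[y,:,0]>5)&(g[y,:,0]<28)&(g[y,:,1]>90);x=np.nonzero(hu[230:280])[0]+230
    L=x.min()-1
    while v[L]<105 and L>100:L-=1
    r_=x.max()+1
    while v[r_]<105 and r_<400:r_+=1
    print(y,x.min(),x.max(),L,r_)
im=np.zeros((600,800,3),np.uint8)
im[:600,:450]=cv2.resize(t['pixels'][115:215,265:340,::-1],(450,600),interpolation=cv2.INTER_CUBIC)
im[:400,460:800]=cv2.resize(w['pixels'][30:130,212:297,::-1],(340,400),interpolation=cv2.INTER_CUBIC)
cv2.imwrite('pics/p4.png',im)
```

```text
19.9 force jug axes [ 0.71   -0.5707  3.5612] tq [-0.0411 -0.0638  0.0277]
foot jug meas [-30.1059  -0.0428  18.7007] cmd [-30.156   -0.023   18.6959]
70 244 265 168 324
76 243 266 153 316
82 243 265 196 317
88 243 265 206 306
94 243 265 217 293
100 243 265 223 287
106 243 265 229 280
112 243 265 236 273
118 243 265 242 267
124 243 265 242 267
```

Run:
```python
from h import *
import chk
c=pickle.load(open('wrist4.pkl','rb'));T=np.array(c['mount']);s=chk.s
def pj(p):
    q=np.linalg.inv(T)@np.append(chk.rm.inv().apply(p-s['eef_pos']),1);return np.array([c['cx']+K(c)*q[0]/q[2],c['cy']+K(c)*q[1]/q[2]]).round(1)
for x in(40,52,54,56,58): print(x,pj(jug(x,0,130)))
G=s['eef_pos']+chk.rm.apply([0,0,-19]);F=foot(s['eef_pos'],chk.rm);d=(G-F)/205
for sv in(110,135,160):print(sv,F+sv*d,pj(F+sv*d),pj(F+sv*d+chk.rm.apply([0,5.5,0])))
```

```text
20.0 force jug axes [-0.1059 -0.1129  4.2168] tq [-0.0077 -0.1164 -0.0537]
foot jug meas [-30.1616  -0.0121  18.6719] cmd [-30.156   -0.023   18.6959]
40 [253.9  95.9]
52 [253.9 117.7]
54 [253.9 121.1]
56 [253.9 124.4]
58 [253.9 127.6]
110 [496.6817 215.1547 110.0731] [253.9  53.9] [265.8  53.9]
135 [509.7111 220.0248 130.8461] [253.9 106.4] [266.  106.4]
160 [522.7404 224.895  151.6191] [253.9 160.6] [266.2 160.6]
```

Run:
```python
from h import *
for x,z,th in((-29.3,19.3,33.8),(-29.3,19.3,34.3)): rel(*footpose(jug(x,0,z),th))
```

```text
T [-0.001, 0.0, 0.0] R [0.0, -0.0, -0.0]
T [-0.0015, 0.0, 0.0017] R [0.0, 0.0087, -0.0]
```

Call:
play_rows --translation '[[-0.001,0,0],[-0.001,0,0],[-0.001,0,0]]' --rotation '[[0,0,0],[0,0,0],[0,0,0]]' --gripper '[1,1,1]'

```text
time_s: 20.38
eef_pos: [557.0, 237.8, 173.7]
ee_rot: [0.301, -0.169, 0.937, 0.055]
force: [-0.6, 0.3, 0.8]
grip_width: 0.111
grip_force: 49.0
```

```bash
cat > avg.py <<'E'
from h import *
from rig import ctrl,vision
a=np.radians(JH);M=np.array([[np.cos(a),np.sin(a),0],[-np.sin(a),np.cos(a),0],[0,0,1]])
f=[];q=[]
for i in range(8):
    s=ctrl.sense();f.append(M@s['force']);q.append(M@s['wrist_torque']);vision.capture('wrist')
rm=R.from_quat(np.array(s['ee_rot'])[[1,2,3,0]])
print(s['time_s'],'F',np.mean(f,0),'+-',np.std(f,0),'T',np.mean(q,0),'foot',M@(foot(s['eef_pos'],rm)-JC),'grip',s['grip_force'])
E
python3 - <<'E'
from h import *
did([-.001,0,0],[0,0,0])
import avg
E
```

```text
20.725 F [-1.0826  0.2047 -0.0059] +- [0.6065 0.3081 0.6103] T [-0.0347  0.4471 -0.0128] foot [-29.6836   0.0714  19.0684] grip 48.95808219909668
```

Call:
play_rows --translation '[[-0.0002,0,0.0008],[-0.0005,0,0.0017],[-0.0005,0,0.0017]]' --rotation '[[0,0.0044,0],[0,0.0087,0],[0,0.0087,0]]' --gripper '[1,1,1]'

```text
time_s: 21.15
eef_pos: [558.8, 238.4, 173.2]
ee_rot: [0.298, -0.17, 0.938, 0.054]
force: [-1.4, -0.0, 0.4]
grip_width: 0.109
grip_force: 48.9
```

Run:
```python
from h import *
did([-.0005,0,.0017],[0,.0087,0])
import avg
```

```text
21.5 F [-1.0879  0.2015  0.9019] +- [0.3253 0.517  0.6013] T [-0.0166  0.368  -0.0129] foot [-29.1786  -0.0613  19.3716] grip 48.95167529582977
```

Average force is (−1.1, 0, +0.9) N, i.e. the shaft is resting on the lip. I'll slide it along its axis a little so the foot sits on the cork too.

Call:
play_rows --translation '[[0.0004,0,0.0001],[0.0007,0,0.0003],[0.0007,0,0.0003]]' --rotation '[[0,0,0],[0,0,0],[0,0,0]]' --gripper '[1,1,1]'

```text
time_s: 21.92
eef_pos: [558.6, 238.2, 173.0]
ee_rot: [0.298, -0.17, 0.938, 0.054]
force: [-0.5, 0.4, 5.0]
grip_width: 0.11
grip_force: 49.0
```

Run:
```python
from h import *
did([.0007,0,.0003],[0,0,0])
import avg
```

```text
22.275 F [0.0605 0.0929 5.1755] +- [0.3533 0.3987 0.3673] T [ 0.0419 -0.1509  0.0107] foot [-29.1301  -0.1149  19.0022] grip 49.0547651052475
```

Call:
play_rows --translation '[[-0.0003,0,-0.0001],[-0.0003,0,-0.0001],[-0.0003,0,-0.0001],[-0.0003,0,-0.0001],[-0.0003,0,-0.0001],[-0.0003,0,-0.0001]]' --rotation '[[0,0,0],[0,0,0],[0,0,0],[0,0,0],[0,0,0],[0,0,0]]' --gripper '[1,0.8,0.7,0.6,0.4,0.2]' --force 20

```text
time_s: 23.08
eef_pos: [558.3, 238.2, 172.5]
ee_rot: [0.297, -0.17, 0.938, 0.054]
force: [0.2, -0.3, -0.0]
grip_width: 0.398
grip_force: 0.0
```

Run:
```python
from h import *
did([-.0003,0,-.0001],[0,0,0])
from rig import ctrl,vision
s=ctrl.sense();print(s['force'],s['grip_width'],s['grip_force'])
w=vision.capture('wrist');g=cv2.cvtColor(w['pixels'],cv2.COLOR_RGB2HSV)
for y in (70,94,118,150,200):
    hu=(g[y,:,0]>5)&(g[y,:,0]<28)&(g[y,:,1]>90);x=np.nonzero(hu[200:310])[0]+200
    print(y,x.min(),x.max())
```

```text
[ 0.1806 -0.2873 -0.0094] 0.3981198673813058 0.0
70 244 266
94 243 265
118 243 264
150 241 263
200 239 261
```

The spoon stayed put when released. I'll open further and back off perpendicular to the shaft.

Call:
play_rows --translation '[[0,0,0],[0,0,0],[0.0035,0,-0.009],[0.0105,0,-0.028],[0.0175,0,-0.047],[0.028,0,-0.075],[0.042,0,-0.112],[0.053,0,-0.14],[0.056,0,-0.15],[0.056,0,-0.15]]' --rotation '[[0,0,0],[0,0,0],[0,0,0],[0,0,0],[0,0,0],[0,0,0],[0,0,0],[0,0,0],[0,0,0],[0,0,0]]' --gripper '[-0.2,-0.4,-0.4,-0.4,-0.4,-0.4,-0.4,-0.4,-0.4,-0.4]'

```text
time_s: 24.38
eef_pos: [434.7, 191.9, 263.4]
ee_rot: [0.298, -0.169, 0.938, 0.054]
force: [0.1, -0.7, 1.0]
grip_width: 0.697
grip_force: 0.0
```

Run:
```python
from h import *
from rig import ctrl,vision
s=ctrl.sense();print(s['time_s'],s['force'])
t=vision.capture('scene');w=vision.capture('wrist');u=vision.capture('top')
im=np.zeros((600,800,3),np.uint8)
im[:300,:400]=cv2.resize(w['pixels'][:,:,::-1],(400,300),interpolation=cv2.INTER_AREA)
im[:600,400:800]=cv2.resize(t['pixels'][110:215,265:335,::-1],(400,600),interpolation=cv2.INTER_CUBIC)
im[300:600,:400]=cv2.resize(u['pixels'][:,:,::-1],(400,300),interpolation=cv2.INTER_AREA)
cv2.imwrite('pics/fin.png',im)
```

```text
24.375 [ 0.1379 -0.711   1.021 ]
```

View pics/fin.png

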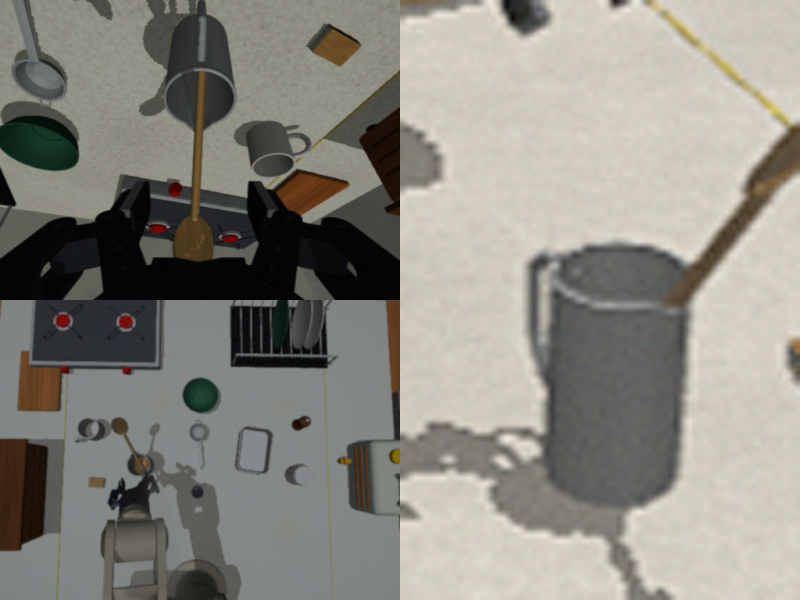

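The spoon stands in the jug bowl end up, its shaft in the lip. The handle is free, the tin and bystanders look undisturbed, and the gripper is clear, so I'm handing in.

```bash
python3 -c "
from rig import ctrl
print(ctrl.finish_job())"
```

```text
the job is handed in; nothing more can be done
None
```

The job is handed in: the spoon stands in the jug bowl end up, its end lowered onto the cork by feel (pads about 13 mm up) and its shaft laid in the lip before I let go; in the last pictures the jug's handle is free and the tin and the rest look undisturbed (robot clock about 24.5 s of the 53 s allowed).

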